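# Release the latched key on the bench key station

## Robot

A 6-joint arm with a two-finger parallel gripper is mounted at the origin on the work surface. World frame = base frame: x ahead of the robot, y to its left, z up, the work surface at z = 0. Lengths are in mm, angles in rad, forces in N, time in s.
With the tool pointing down it reaches from about 325 to 875 mm from the base axis. Payload 4.4 kg.
Tool frame: the origin (TCP) lies on the centre line of the jaws, within the pads' length; the fingertips stand ahead of it and the grasp point (between the pads) lies 6 mm ahead of it (ctrl.tcp_to_tips is the z of the fingertips in the tool frame, in mm); z points along the fingers, y is the line along which they close (so a half turn about z gives the same grasp; the last joint's range is limited). The gripper opens to 85 mm and grips with 20 to 120 N. Pads are 22 mm wide; open, the fingers measure 114 mm over their backs; the gripper's body (76 mm by 85 mm) begins 54 mm behind the grasp point. The pads swing forward as they close: fully open they stand 13 mm farther back than shut.
Start: joints at [-1.361, 0.207, 1.542, -0, 1.393, -0.15], TCP at [202.438, -538.188, 256.282] pointing down, gripper open.
Joint ranges: [-2.73, 2.73], [-0.86, 2.22], [0.23, 2.46], [-1.11, 4.25], [0.08, 2.63], [-2.82, 2.82]. Speed limits (rad/s): [2.79, 2.79, 3.14, 3.14, 3.14, 3.14].

## Interface

Orientations are given as a 3x3 rotation matrix whose columns are the frame's x, y, z axes.
In Python, from plant import ctrl, sensors, optics gives the robot as it stands. Calls block until the motion is done:
- ctrl.move_ptp(position, orientation): joint-space move of the TCP to a pose.
- ctrl.move_l(position, rot=None, vel=150, threshold=None): straight line of the TCP; rot=None keeps the orientation; vel is the mean speed in mm/s. With threshold (N) it stops when the force on the tool has changed by that much, and returns True; else False.
- ctrl.set_joints(angles): joint-space move.
- ctrl.gripper_to(opening, force=None): finger opening in mm; force is the grip in N (None keeps the last); returns when the fingers have stopped.
- ctrl.hold(seconds).
- ctrl.solve_ik(position, orientation): joint angles nearest the present ones, or None.
- sensors.read_state(): the state.
- optics.grab_frame(name): name is "scene" or "top"; returns (picture, depth): 420x560x3 uint8, red, green, blue; 420x560 float32, mm along the optical axis (not along the pixel's ray), 0 where there is no reading.
- optics.camera_params(name): a dict with "mtx" (3x3 intrinsics, pixels), "R" (3x3) and "t" (3): a world point X has camera coordinates R X + t. Camera axes: x right, y down, z forward; pixel columns grow to the right and rows downward; lengths in mm; the calibration is good to about 2 mm. A picture is of the moment at which its call begins. camera_params takes no time and is no camera call.
A pose or a line that the arm cannot do raises ctrl.MotionError and nothing moves.
- ctrl.finish_job(): hands the job in; it is judged then, once.
The state is a dict: "t": time; "q": joint angles; "qvel": joint speeds; "tau": joint torques, N m; "eef_pos": TCP position; "eef_rot": TCP orientation; "force": force on the tool from outside, world axes, zero at the start; "wrist_torque": the same for the moment, N m; "grip_width": finger opening in mm; "grasp_force": force on a finger pad.
Only numpy, scipy, OpenCV 4.12 (cv2) and the standard library are available. Lean on these libraries where they do the work, as an engineer would, in place of code of your own. Each camera call takes 0.05 s, during which the arm holds its last target. There are 200 camera calls.

## Task

One of the four identical black keys on the green bench station is still latched down from the last job. Tap the keys lightly with the fingertips to find it, without pushing any of the standing keys in, then press the latched key home so that it springs up and all four keys stand level. Nothing is to be gripped or lifted; leave the parts and tools lying about where they are.

Things in the scene. Friction and masses are not known exactly. Their poses are not given: they have to be found in the camera images.
- station: key station fixed to the bench: green box with an aluminium deck, 120 mm (its x) by 310 mm (its y) and 50 mm high to the deck; origin at the centre of its underside. Four identical black keys stand in a row along its y axis, 50 mm apart; each cap is 28 mm (x) by 26 mm (y). A standing (unlatched) key rises 15 mm above the deck, gives from about 2.3 N and is fully in, 10 mm lower, at about 6 N.
- deck_mid (a point): centre of the station's deck, 50 mm above the bench. The latched key stands 5 mm lower than the others (10 mm above the deck) and is firm up to about 4 N; pressed the remaining 5 mm to its stop (about 6 N) and kept there a few tenths of a second, its catch lets go; let off, it springs up level with the others and does not latch again.
- key1_top (a point): centre of the top face of key 1 as it is when not latched (a point fixed to the station, 65 mm above the bench: it does not move with the key and does not tell whether the key is down); keys are numbered along the station's +y; axes as the station's
- key2_top (a point): centre of the top face of key 2 as it is when not latched (a point fixed to the station, 65 mm above the bench: it does not move with the key and does not tell whether the key is down); keys are numbered along the station's +y; axes as the station's
- key3_top (a point): centre of the top face of key 3 as it is when not latched (a point fixed to the station, 65 mm above the bench: it does not move with the key and does not tell whether the key is down); keys are numbered along the station's +y; axes as the station's
- key4_top (a point): centre of the top face of key 4 as it is when not latched (a point fixed to the station, 65 mm above the bench: it does not move with the key and does not tell whether the key is down); keys are numbered along the station's +y; axes as the station's
- bearing: steel ring bearing, 30 mm across, 11 mm high, lying loose on the station's deck beyond key 4; origin at the centre of its underside. Bystander.
- flange: dark round pump cover with a hub, 110 mm across, 40 mm high, loose on the bench behind the station; origin at the centre of its underside. Bystander.
- screwdriver: green-handled screwdriver lying loose on the bench in front of the station, about parallel to the key row, less than 40 mm high; origin on its underside, its x axis points to the blade. Bystander.
- bushing: brass bushing standing loose on the bench in front of the station, 24 mm across, 28 mm high; origin at the centre of its underside. Bystander.
- spray_can: spray can with a blue label, 54 mm across, 170 mm high, standing loose at the left of the bench; origin at the centre of its underside. Bystander.
- wrench: steel wrench lying loose at the right of the bench, less than 20 mm high; origin on its underside. Bystander.

How it is judged (in metres and radians):
At the end, for the whole second after the job is handed in: all four keys stand up, each within 1.5 mm of its unlatched height, and every loose part and tool is within 30 mm of where it began (z of key1_c0 in the frame of key1_top above -0.0105 m and z of key2_c0 in the frame of key2_top above -0.0105 m and z of key3_c0 in the frame of key3_top above -0.0105 m and z of key4_c0 in the frame of key4_top above -0.0105 m and distance of each of bearing, flange, screwdriver, bushing, spray_can, wrench from where it was at the start of the episode below 0.03 m); the robot touches nothing.
It fails at once if a key is pushed in by more than 6.5 mm of its 10 mm while another key is still latched or pushed down (more than 3.5 mm) ((z of key1_c0 in the frame of key1_top below -0.0155 m and (z of key2_c0 in the frame of key2_top below -0.0125 m or z of key3_c0 in the frame of key3_top below -0.0125 m or z of key4_c0 in the frame of key4_top below -0.0125 m)) or (z of key2_c0 in the frame of key2_top below -0.0155 m and (z of key1_c0 in the frame of key1_top below -0.0125 m or z of key3_c0 in the frame of key3_top below -0.0125 m or z of key4_c0 in the frame of key4_top below -0.0125 m)) or (z of key3_c0 in the frame of key3_top below -0.0155 m and (z of key1_c0 in the frame of key1_top below -0.0125 m or z of key2_c0 in the frame of key2_top below -0.0125 m or z of key4_c0 in the frame of key4_top below -0.0125 m)) or (z of key4_c0 in the frame of key4_top below -0.0155 m and (z of key1_c0 in the frame of key1_top below -0.0125 m or z of key2_c0 in the frame of key2_top below -0.0125 m or z of key3_c0 in the frame of key3_top below -0.0125 m))).
It fails at once if a loose part or tool is lifted, carried or pushed more than 30 mm away (distance of any of bearing, flange, screwdriver, bushing, spray_can, wrench from where it was at the start of the episode above 0.03 m).
It also fails if it takes over 51 s, if anything falls off the work surface, if the arm or the gripper's body presses on something with over 40 N, if the wrist force passes 120 N, or if a joint passes its speed limit or range.

## Working session

There is one attempt and no reset: what is moved stays moved. The work goes in short steps, each a Python script; the robot and the scene stay as the last script left them, time stands still between calls to the robot, and variables do not carry over. Pictures are saved under pics/ and viewed, at most 10 in all, crops included, and the job is handed in when it is done.

```bash
mkdir -p pics; python3 - <<'E'
from plant import ctrl,sensors,optics
import cv2,numpy as np
for n in("top","scene"):
    p,d=optics.grab_frame(n); cv2.imwrite(f"pics/{n}0.png",p[:,:,::-1]); np.savez(f"{n}0.npz",p=p,d=d,**optics.camera_params(n))
s=sensors.read_state();print(s['t'],s['eef_rot'],s['force'],ctrl.tcp_to_tips,s['grip_width'])
E
```

```text
0.1 [[ 9.35969893e-01  3.52079757e-01 -4.51818908e-04]
 [ 3.52079919e-01 -9.35967690e-01  2.05260786e-03]
 [ 2.99793778e-04 -2.08025553e-03 -9.99997791e-01]] [ 0.59225124  0.10511241 -0.25372659] 25.0 85.24014675535015
```

View pics/top0.png

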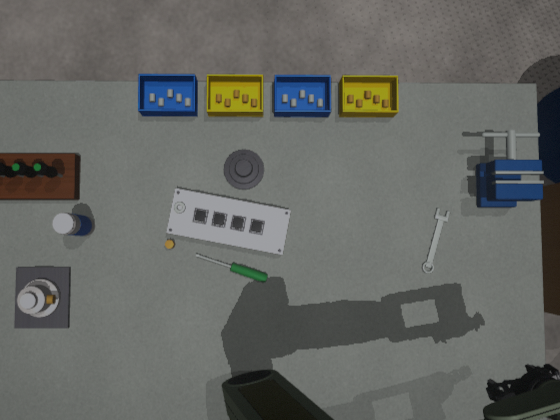

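View pics/scene0.png

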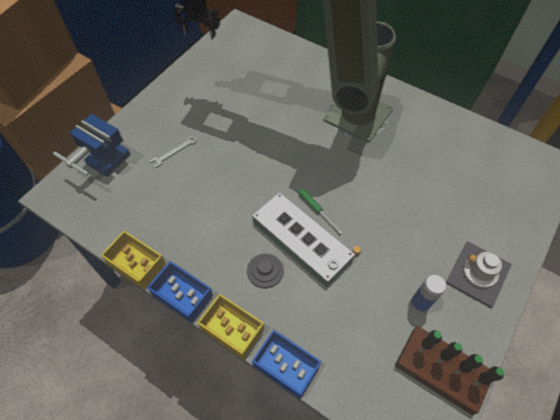

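The top view shows the station centred near (228,221). Its keys are at about (201,215), (219,219), (238,223) and (257,227), with the bearing at (180,208), so key 4 is the leftmost. The screwdriver lies in front at (232,267), the bushing is at (169,244) and the flange is behind at (244,169). The scene view agrees. Next I measure the keys and the deck.

```bash
python3 - <<'E'
import numpy as np,cv2
f=np.load("top0.npz");p,d,K,R,t=[f[k] for k in("p","d","mtx","R","t")]
def onplane(u,v,z):
    r=R.T@np.linalg.solve(K,[u,v,1]);c=-R.T@t.ravel();return c+r*(z-c[2])/r[2]
g=cv2.cvtColor(p,cv2.COLOR_RGB2GRAY)
m=np.zeros_like(g);m[180:262,160:298]=(g[180:262,160:298]>135)
m=cv2.morphologyEx(m,cv2.MORPH_CLOSE,np.ones((21,21)))
c=max(cv2.findContours(m,0,2)[0],key=cv2.contourArea);rc=cv2.minAreaRect(c);print(rc)
b=np.array([onplane(u,v,50) for u,v in cv2.boxPoints(rc)]);print("corners",b.round(1),"mid",b.mean(0).round(1),"sides",np.linalg.norm(b-np.roll(b,1,0),axis=1).round(1))
ks=[]
for u,v in[(257,227),(238,223),(219,219),(201,215)]:
    u0,v0=u-9,v-9;w=(g[v0:v0+19,u0:u0+19]<95).astype(np.uint8)
    n,l,s,ce=cv2.connectedComponentsWithStats(w);i=1+s[1:,4].argmax();uu,vv=ce[i]+[u0,v0]
    dd=np.median(d[int(vv)-3:int(vv)+4,int(uu)-3:int(uu)+4]);X=R.T@(np.linalg.solve(K,[uu,vv,1])*dd-t.ravel())
    k=onplane(uu,vv,65);ks.append(k);print(uu,vv,s[i,4],"plane",k.round(1),"depth",X.round(1))
ks=np.array(ks);print("mean",ks.mean(0),"spacing",np.linalg.norm(np.diff(ks,axis=0),axis=1))
dy=ks[3]-ks[0];print("yaw",np.arctan2(-dy[0],dy[1]))
for u,v in[(150,225),(220,238)]:
    X=R.T@(np.linalg.solve(K,[u,v,1])*d[v,u]-t.ravel());print(X.round(1))
cv2.imwrite("pics/crop.png",cv2.resize(p[180:290,155:300,::-1],None,fx=5,fy=5,interpolation=2))
E
```

```text
((226.42330932617188, 230.6404266357422), (118.11688232421875, 64.28985595703125), 10.757967948913574)
corners [[482.1 275.4  50. ]
 [647.4 246.   50. ]
 [589.4 -58.7  50. ]
 [424.2 -26.8  50. ]] mid [535.7 109.   50. ] sides [307.6 167.9 310.1 168.3]
255.79710144927537 225.46376811594203 138 plane [548.4  32.2  65. ] depth [548.4  32.2  65. ]
237.04166666666666 222.34027777777777 144 plane [556.5  80.8  65. ] depth [556.4  80.8  65.9]
218.2185430463576 218.68211920529802 151 plane [566.  129.6  65. ] depth [566.  129.7  64.4]
199.84962406015038 214.796992481203 133 plane [576.1 177.2  65. ] depth [576.4 177.8  59.7]
mean [561.73848397 104.96066308  65.        ] spacing [49.30033859 49.68466393 48.61961476]
yaw -0.1892134725916888
[552.4 318.7  -1. ]
[516.2 125.7  51.9]
```

View pics/crop.png

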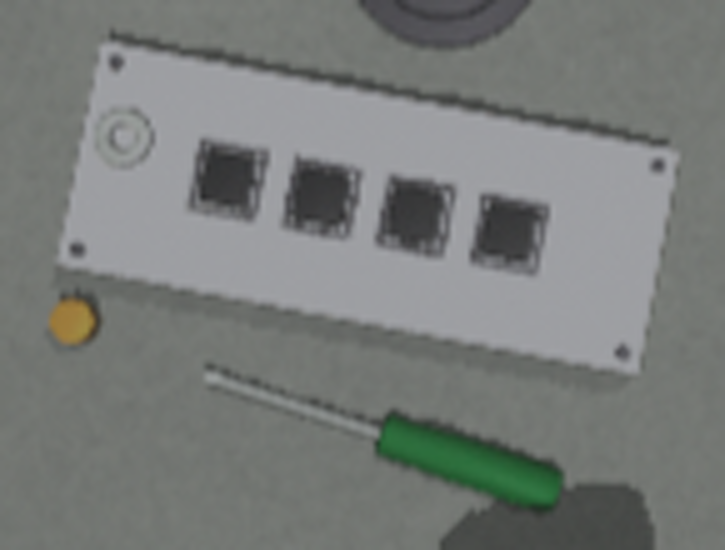

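The crop gives the deck corners at (105,42), (680,152), (638,373) and (60,262). The key centres are at (229,178), (321,197), (415,215) and (510,233), and the bearing is at (124,137). The depth hints that key 4 is low, and tapping will decide it. I'll use these key centres and fit them to the 50 mm pitch.

```bash
cat >h.py <<'E'
import numpy as np
from plant import ctrl,sensors,optics
f=np.load("top0.npz");K,R,t=[f[k] for k in("mtx","R","t")]
def onplane(u,v,z):
    r=R.T@np.linalg.solve(K,[u,v,1]);c=-R.T@t.ravel();return c+r*(z-c[2])/r[2]
px=lambda x,y:((x+.5)/5-.5+155,(y+.5)/5-.5+180)
raw=np.array([onplane(*px(*c),65) for c in[(510,233),(415,215),(321,197),(229,178)]])
mid=raw.mean(0);a=np.linalg.svd(raw-mid)[2][0];a=a*np.sign(a[1]);a[2]=0;a/=np.linalg.norm(a)
keys=[mid+a*s for s in(-75,-25,25,75)]
ydir=np.array([a[1],-a[0],0])      # station x
def rot(s): 
    y=s*ydir;z=np.array([0,0,-1.]);return np.c_[np.cross(y,z),y,z]
E
python3 - <<'E'
from h import *
print(raw.round(1),np.round(keys,1),np.linalg.norm(np.diff(raw,axis=0),axis=1),a)
co=np.mean([onplane(*px(*c),50) for c in[(105,42),(680,152),(638,373),(60,262)]],axis=0);print("deck mid",co)
ctrl.gripper_to(0);print(ctrl.tcp_to_tips,sensors.read_state()['grip_width'])
best=None
for s in(1,-1):
    q=ctrl.solve_ik(keys[0]+[0,0,15+ctrl.tcp_to_tips],rot(s));print(s,q)
    if q is not None and (best is None or abs(q[5])<best[0]):best=(abs(q[5]),s)
print(best);ctrl.move_ptp(keys[0]+[0,0,40+ctrl.tcp_to_tips],rot(best[1]))
s=sensors.read_state();print(s['t'],s['eef_pos'],s['force'])
ctrl.hold(.3);s=sensors.read_state();print(s['eef_pos'],s['force'])
E
```

```text
[[546.4  30.1  65. ]
 [555.8  79.4  65. ]
 [565.2 128.1  65. ]
 [575.1 175.7  65. ]] [[546.2  29.7  65. ]
 [555.8  78.8  65. ]
 [565.4 127.9  65. ]
 [575.1 176.9  65. ]] [50.14349496 49.59667712 48.65115635] [0.19247236 0.98130239 0.        ]
deck mid [560.69346417 103.01590311  50.        ]
25.0 -0.03215569079788064
1 [-1.03840714e-01  3.21587930e-01  1.73976858e+00 -4.44089210e-16
  1.08023614e+00  8.98402847e-02]
-1 None
(np.float64(0.0898402847389681), 1)
3.2667 [546.52632173  28.83813761 130.26960075] [-0.45023676 -0.46676518  0.39711668]
[546.27497252  29.32505373 130.07385127] [ 0.04134085  1.31603106 -0.08785923]
```

```bash
cat >>h.py <<'E'
def fz(n=8):
    v=[]
    for _ in range(n): ctrl.hold(.02);v.append(sensors.read_state()['force'][2])
    return np.mean(v),np.std(v)
def tap(i,low=59.5,th=1.8):
    """lower onto key i from 75 mm; report tip height at confirmed contact"""
    k=keys[i]+0;k[2]=75+25;ctrl.move_l(k,vel=120);ctrl.hold(.15);f0=fz()[0]
    for _ in range(6):
        k[2]=low+25;hit=ctrl.move_l(k,vel=12,threshold=th)
        f,sd=fz();z=sensors.read_state()['eef_pos'][2]-25
        print("key",i+1,"hit",hit,"tip z",round(z,2),"dF",round(f-f0,2),"sd",round(sd,2),"t",sensors.read_state()['t'])
        if not hit or f-f0>.8: break
    k[2]=105;ctrl.move_l(k,vel=120);return z
E
python3 -c "
from h import *
tap(0)"
```

```text
key 1 hit True tip z 64.2 dF 2.25 sd 0.51 t 5.25
```

```bash
python3 -c "
from h import *
for i in (1,2,3): tap(i,low=61.5 if i<3 else 58.5)"
```

```text
key 2 hit True tip z 64.19 dF 2.41 sd 0.32 t 7.35
key 3 hit True tip z 64.2 dF 2.71 sd 0.45 t 9.45
key 4 hit True tip z 59.59 dF 3.27 sd 0.6 t 11.8667
```

Keys 1–3 stand at about 64.2 mm and key 4 is at 59.6 mm and firm, so key 4 is the latched one. Now I press it home.

```bash
python3 - <<'E'
from h import *
k=keys[3]+0;k[2]=100;ctrl.move_l(k);ctrl.hold(.15);f0=fz()[0]
k[2]=62+25;ctrl.move_l(k,vel=60)
k[2]=53+25;hit=ctrl.move_l(k,vel=10,threshold=9)
f=fz();print(hit,sensors.read_state()['eef_pos']-[0,0,25],f[0]-f0)
ctrl.hold(.5);print(sensors.read_state()['eef_pos'][2]-25,fz()[0]-f0)
k[2]=105;ctrl.move_l(k,vel=60);print(tap(3,low=61.5))
k[2]=200;ctrl.move_l(k);ctrl.set_joints([-1.361,.207,1.542,0,1.393,-.15])
p,d=optics.grab_frame("top");cv=__import__("cv2");cv.imwrite("pics/end.png",p[:,:,::-1]);print(sensors.read_state()['t'])
E
```

```text
True [575.37932919 177.0093473   55.50616842] 5.491059434550731
55.54484586945614 6.059691536627495
key 4 hit True tip z 64.18 dF 2.91 sd 0.48 t 16.6917
64.17878592108544
20.65
```

View pics/end.png

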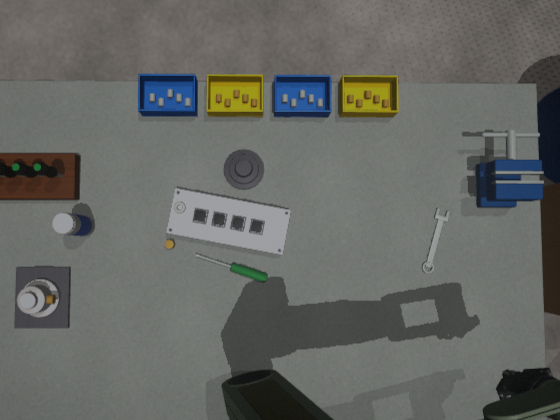

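Key 4 (201,215) now reads 64.2 mm, level with the other three. In the end picture the bearing (180,208), bushing (169,244), screwdriver (232,267) and all the other parts are where they began. I'm handing in.

```bash
python3 -c "
from plant import ctrl
print(ctrl.finish_job())"
```

```text
the job is handed in; nothing more can be done
None
```

Key 4 was the latched one: I pressed it home, it sprang up level with the other three (64.2 mm by touch), no loose part moved, and the job was handed in at about 21 s; no verdict was returned.

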